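# Clamp the upright and hold an engineer's square in its corner

## Robot

A 6-joint arm with a two-finger parallel gripper is mounted at the origin on the work surface. World frame = base frame: x ahead of the robot, y to its left, z up, the work surface at z = 0. Lengths are in m, angles in rad, forces in N, time in s.
With the tool pointing down it reaches from about 0.25 to 0.725 m from the base axis. Payload 9.7 kg.
Tool frame: the origin (TCP) lies midway between the tips of the shut fingers; the grasp point (between the pads) lies 19 mm behind it (bot.grip_point_offset is the distance from the TCP to the grasp point, in m); z points along the fingers, y is the line along which they close (so a half turn about z gives the same grasp; the last joint's range is limited). The gripper opens to 85 mm and grips with 20 to 120 N. Pads are 22 mm wide; open, the fingers measure 114 mm over their backs; the gripper's body (76 mm by 85 mm) begins 54 mm behind the grasp point. The pads swing forward as they close: fully open they stand 13 mm farther back than shut.
Start: joints at [1.113, 0.087, 0.176, 1.66, 0, 1.571], TCP at [0.243, 0.493, 0.231] pointing down, gripper open.
Joint ranges: [-3.13, 3.13], [-0.85, 1.81], [-1.15, 1.24], [-2.2, 2.28], [-1.44, 1.52], [-3.14, 3.14]. Speed limits (rad/s): [2.22, 2.22, 2.57, 3.14, 3.14, 3.14].

## Interface

Orientations are given as a rotation vector (axis times angle).
In Python, from bench import monitor, read_camera, camera_model, job, models, bot gives the robot as it stands.
- The arm moves only by the tool jog_arm, never from a script. Its argument "motion" is a list of rows, each a list of 4 numbers: the shift along the tool's x, y, z in mm, then the turn about the tool's z in degrees. In form: [[x, y, z, twist], ...]. A call has 1 to 10 rows; each row is the pose to reach, as a shift and turn from the pose commanded when the call began, along the tool's axes at that moment; what a row does not reach only later rows make up. A row lasts 1/12 s, in which the tool goes at most 41.7 mm and 7.16 degrees, less where a joint would pass 70% of its speed; a pose out of reach is approached as far as the arm can. A call with a gripper value outside its range is refused whole. "grip" is the opening, from 0 (shut) to 1 (fully open), set as the call begins (left out, the last holds). The fingers move at their own pace and stop on an object; the grip force is fixed at half the most. Time passes only in rows, so rows that repeat a pose let the fingers close. It gives the time, the measured TCP pose, the force, the opening and the grip force at its end, in the units of the state.
- monitor.get_state(): the state, without advancing time (a new reading comes with each control period).
- read_camera(name): name is "scene" or "top" or "wrist"; returns (picture, depth): 420x560x3 uint8, red, green, blue; 420x560 float32, m along the optical axis (not along the pixel's ray), 0 where there is no reading.
- camera_model(name): a dict with "K" (3x3 intrinsics, pixels), "camera_from_world" (4x4, takes a point from world to camera coordinates); the wrist camera has in their place "hand_eye" (4x4, takes a point from camera to tool coordinates, whose origin is the TCP and whose axes are the flange's). Camera axes: x right, y down, z forward; pixel columns grow to the right and rows downward; lengths in m; the calibration is good to about 2 mm. A picture is of the moment at which its call begins: read the wrist's pose just before it. camera_model takes no time and is no camera call.
- job.sign_off(): hands the job in; it is judged then, once.
Trained networks look in the newest picture that a camera, given by its name, has taken for a name from the list of things; names that differ only in an ending like _2 or _b are one class to them, and where a whole thing is asked for, a point or a joint stands for the part that bears it (a point fixed in the world has none). Each returns a list of dicts, best first, with "conf" (0 to 1); they miss things now and then, are a little off and sometimes report something else, mostly with a low value. They report only what shows in the picture. A call takes as long as a camera call. They do not tell look-alikes from the thing itself.
- models.look_for(camera, name): "bbox" ([centre column, centre row, width, height] in pixels, round what is visible of it).
- models.tip_of(camera, name): "xy" ([column, row] in pixels: a listed point, or the origin of a listed thing).
The state is a dict: "time_s": time; "qpos": joint angles; "qd": joint speeds; "joint_torque": joint torques, N m; "tcp_pos": TCP position; "orientation": TCP orientation; "force": force on the tool from outside, world axes, zero at the start; "wrist_torque": the same for the moment, N m; "opening": finger opening in m; "finger_force": force on a finger pad.
Only numpy, scipy, OpenCV 4.12 (cv2) and the standard library are available. Lean on these libraries where they do the work, as an engineer would, in place of code of your own. Each camera call takes 0.05 s, during which the arm holds its last target. There are 200 camera calls.

## Task

Swing the red-handled hold-down strap fully down over the foot of the upright post on the blue plate. Then take the engineer's square, stand it on the plate on the post's open side and press it into the corner, its blade's long outer edge against the middle of the post's face and its stock flat on the plate, in line with the plate; finish while still holding it pressed there, touching both. Leave everything else on the bench where it is.

Things in the scene. Friction and masses are not known exactly. Their poses are not given: they have to be found in the camera images.
- corner (a point): The inside corner: middle of the line where the grey post's open face meets the blue plate's top, 12 mm above the bench. Axes: z up; y along the plate, +y into the post; x across it. Fixed, like all of the fixture
- plate: Blue plate, 120 (x) x 295 (y) x 12 mm, fixed to the bench. Directions of corner; origin 12 mm straight below it. Open plate runs from the corner to y -145 mm; the other end is at y +150 mm
- post: Grey slotted post, 40 x 40 mm, 150 mm tall above the plate, fixed; origin and directions of plate. It stands at y 0 to 40 mm, x -20 to 20 mm; behind it its aluminium foot (40 mm wide, 10 mm high) runs on to y 145 mm
- strap (a joint): angle of the hold-down strap: 0 = fully down, lying level across the post's foot; grows to 1.4 rad as it is raised. It starts raised by 0.65 to 1.1 rad and stays where it is left: hinge friction 0.15 N m, weight 0.12 kg
- strap_pivot (a point): Middle of the strap's hinge pin (pin along y), at x -50, y 115, z +22 mm from corner; same axes. The strap, a steel bar 18 mm wide and 8 mm thick, swings about it in the plane y = 115 mm: raised it points up and to +x, closed to +x
- strap_grip (a point): middle of the strap's red round handle (24 mm diameter, 55 mm long, along the strap), 112.5 mm from the hinge. Its x axis runs along the strap away from the hinge. Pushed on its upper side, outward and down, it closes
- square: Engineer's square, 0.21 to 0.42 kg, loose, standing on its stock, blade up. Dark stock: 24 mm wide (x -12 to 12), 32 high, y -130 to -3 mm. Bright blade: 4 mm thick (x), y -26 to 0, z 0 to 140 mm. Origin: outside corner, the foot of the blade's outer edge. z up along the blade, y from stock to blade's outer edge; starts with y within 0.8 rad of the plate's y
- square_grip (a point): the place to grip the stock, across its 24 mm width (the square's x): at y -95, z +24 mm in the square's frame, same axes. It is clear of the blade
- wrench: steel open-ended wrench lying on the bench; bystander, to be left alone
- screwdriver: screwdriver lying on the bench; bystander, to be left alone
- offcut: offcut of slotted aluminium profile, 30 x 110 x 30 mm; bystander, to be left alone
- jar: clear jar with an orange cap, 54 mm across, 75 mm tall; bystander, to be left alone
- bracket: small aluminium angle bracket, 40 x 40 x 40 mm; bystander, to be left alone
- cup: white mug, 70 mm across, 85 mm tall; bystander, to be left alone
Not all that is in view belongs to the job. Of the things like the square, leave any that is orange or purple; of the rest the larger one is meant.

How it is judged:
On the way, in this order (a step that is already met when the one before it is completed fails the run):
1. the strap is fully down (value of joint strap below 0.06 rad), for 0.2 s.
2. the square stands in the corner, touching post and plate (y of square in the frame of corner between -0.004 and 0.004 m and x of square in the frame of corner between -0.014 and 0.014 m and z of square in the frame of corner between -0.003 and 0.003 m and angle between the z axis of square and the z axis of corner, either way round below 0.025 rad and angle between the y axis of square and the y axis of corner, either way round below 0.08 rad and contact force between square and post above 1.5 N and contact force between square and plate above 1 N and contact force between the fingers and square above 2 N), for 0.2 s.
At the end, for the whole second after the job is handed in: Strap under 0.06 rad. Square gripped (over 2 N), origin within 4 mm of the post face, 3 mm of the plate top, 14 mm of the face's middle; blade upright to 0.025 rad, stock along the plate to 0.08 rad; over 1.5 N on the post and over 1 N on the plate (all of step 2 and value of joint strap below 0.06 rad); the arm keeps its last pose, push and grip.
It fails at once if another thing on the bench is moved more than 30 mm (distance of any of wrench, screwdriver, offcut, jar, bracket, cup from where it was at the start of the episode above 0.03 m).
It also fails if it takes over 58 s, if anything falls off the work surface, if the arm or the gripper's body presses on something with over 40 N, if the wrist force passes 120 N, or if a joint passes its speed limit or range.

## Working session

There is one attempt and no reset: what is moved stays moved. The work goes in short steps, Python scripts to look and compute and a tool call to move; the robot and the scene stay as the last step left them, time stands still between calls to the robot, and variables do not carry over. Pictures are saved under pics/ and viewed, at most 10 in all, crops included, and the job is handed in when it is done.

Besides the shell and the picture viewer there is one more tool, called after "Emit:" by a JSON object that holds its "method" and its "body", one argument or row to a line. jog_arm: Moves the arm, as the interface text tells. Its arguments: {"type":"object","properties":{"motion":{"type":"array"},"grip":{"type":"number"}},"required":["motion"]}

```bash
mkdir -p pics; cat > h.py <<'E'
import numpy as np, cv2
from scipy.spatial.transform import Rotation as R
from bench import monitor, read_camera, camera_model, job, models, bot
def snap(cam,fn=None):
    s=monitor.get_state(); im,d=read_camera(cam); m=camera_model(cam)
    if cam=='wrist':
        T=np.eye(4);T[:3,:3]=R.from_rotvec(s['orientation']).as_matrix();T[:3,3]=s['tcp_pos']
        W=T@np.array(m['hand_eye'])
    else: W=np.linalg.inv(np.array(m['camera_from_world']))
    if fn: cv2.imwrite('pics/'+fn,im[:,:,::-1])
    return im,d,np.array(m['K']),W
def cloud(d,K,W):
    v,u=np.mgrid[:d.shape[0],:d.shape[1]]
    P=np.stack([(u-K[0,2])/K[0,0]*d,(v-K[1,2])/K[1,1]*d,d],-1)
    return P@W[:3,:3].T+W[:3,3]
E
python3 - <<'E'
from h import *
for c in ['scene','top']:
    im,d,K,W=snap(c,c+'0.png'); P=cloud(d,K,W)
    np.savez(c+'0.npz',im=im,d=d,P=P)
    print(c,W[:3,3].round(3))
    for n in ['corner','strap_pivot','strap_grip','square','square_grip','post','plate']:
        for t in models.tip_of(c,n)[:4]:
            x,y=map(int,np.round(t['xy'])); print(n,x,y,round(t['conf'],2),P[min(y,419),min(x,559)].round(3))
    for b in models.look_for(c,'square'): print('box',np.round(b['bbox']),b['conf'])
s=monitor.get_state();print(s)
E
```

```text
scene [ 1.215 -0.057  0.885]
corner 312 216 0.6 [0.534 0.113 0.021]
corner 309 224 0.25 [0.552 0.102 0.011]
strap_pivot 344 188 0.65 [0.478 0.207 0.06 ]
strap_grip 363 186 0.52 [0.543 0.231 0.135]
square 184 238 0.97 [ 0.551 -0.231 -0.005]
square 149 194 0.94 [ 0.39  -0.334  0.004]
square 207 202 0.89 [ 0.446 -0.168  0.013]
square 217 158 0.63 [ 1.215 -0.057  0.885]
square_grip 148 250 0.97 [ 0.605 -0.311  0.032]
square_grip 185 213 0.9 [ 0.488 -0.226  0.022]
square_grip 133 213 0.77 [ 0.481 -0.361  0.032]
square_grip 219 175 0.66 [ 0.328 -0.134 -0.003]
post 310 224 0.92 [0.553 0.105 0.011]
plate 309 222 0.87 [0.546 0.103 0.012]
box [192. 200.  29.  47.] 0.97
box [154. 236.  52.  57.] 0.77
box [223. 169.  15.  33.] 0.76
box [137. 194.  25.  68.] 0.57
top [0.247 0.028 1.337]
corner 246 218 0.76 [0.516 0.11  0.11 ]
corner 383 131 0.18 [ 0.757 -0.262  0.029]
strap_pivot 207 246 0.88 [0.463 0.216 0.042]
strap_pivot 239 138 0.36 [0.767 0.129 0.001]
strap_grip 194 216 0.73 [0.521 0.232 0.14 ]
square 347 316 0.88 [ 0.272 -0.129  0.03 ]
square 358 251 0.8 [ 0.435 -0.171  0.019]
square 374 20
[... 480 characters left out ...]
369. 236.  26.  35.] 0.57
{'time_s': 0.9, 'qpos': array([1.11299334e+00, 8.69005090e-02, 1.75907362e-01, 1.65980331e+00,
       1.29695752e-05, 1.57079585e+00]), 'qd': array([ 0.00151803,  0.0002101 , -0.00191402, -0.00089722, -0.00044073,
        0.00093973]), 'joint_torque': array([-3.98430220e-04, -5.20103753e+01,  4.64852500e+01,  1.64371566e-03,
       -9.77559921e-06,  3.95445613e-05]), 'tcp_pos': array([0.24308407, 0.49336428, 0.23128767]), 'orientation': array([-7.12848298e-01, -3.05963595e+00, -4.43036246e-06]), 'force': array([ 0.183923  , -0.25621156,  0.234818  ]), 'wrist_torque': array([ 0.02584311, -0.01588095, -0.01056672]), 'finger_force': 0.0, 'opening': 0.08556214327353115}
```

View pics/scene0.png

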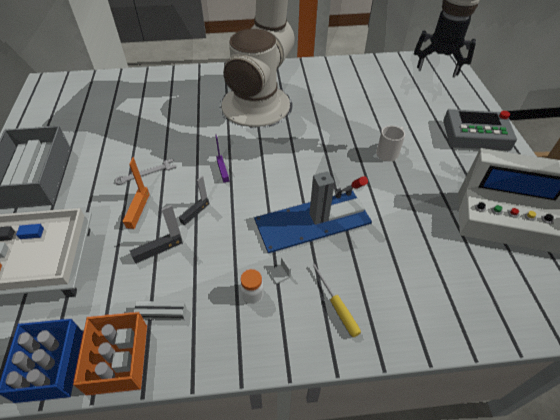

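View pics/top0.png

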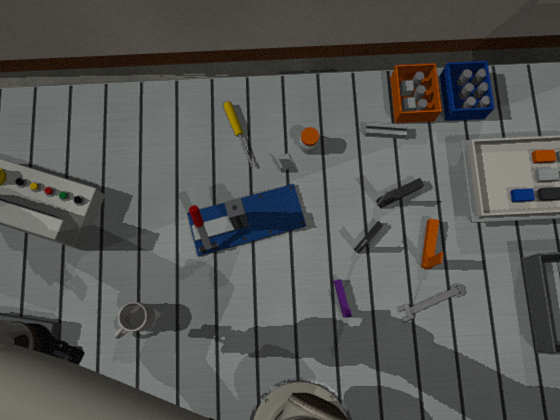

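Scene shows four square-like things: orange (137,194), purple (223,169), small dark (192,200), large dark (154,236). The last one, the larger dark square (top view 400,195), is the target. The fixture is at about (313,215), with the strap raised and its red handle at (363,184).

```bash
python3 - <<'E'
from h import *
for c in ['scene','top']:
    z=np.load(c+'0.npz'); im,P,d=z['im'],z['P'],z['d']
    hsv=cv2.cvtColor(im,cv2.COLOR_RGB2HSV); X,Y,Z=P[...,0],P[...,1],P[...,2]
    roi=(X>.3)&(X<.75)&(Y>-.15)&(Y<.4)&(d>0)
    b=roi&(hsv[...,0]>100)&(hsv[...,0]<125)&(hsv[...,1]>130)&(abs(Z-.012)<.012)
    print(c,'plate',b.sum(),np.median(Z[b]),cv2.minAreaRect(P[b][:,:2].astype(np.float32)*1000))
    r=roi&((hsv[...,0]<8)|(hsv[...,0]>172))&(hsv[...,1]>150)&(Z>.03)
    print('red',r.sum(),P[r].mean(0).round(3),P[r].min(0).round(3),P[r].max(0).round(3))
    g=roi&(Z>.145)&(Z<.18)&(hsv[...,1]<70)
    print('posttop',g.sum(),np.median(P[g],0).round(3),cv2.minAreaRect(P[g][:,:2].astype(np.float32)*1000) if g.sum()>5 else '')
    for nm,bx in [('big',(.54,.68,-.39,-.2)),('small',(.42,.55,-.26,-.13))]:
        k=(X>bx[0])&(X<bx[1])&(Y>bx[2])&(Y<bx[3])&(d>0)
        t=k&(Z>.024)&(Z<.042)
        print(nm,'stock',t.sum(),np.median(Z[t]),cv2.minAreaRect(P[t][:,:2].astype(np.float32)*1000), 'high',P[k&(Z>.05)].mean(0).round(3),(k&(Z>.05)).sum(),Z[k].max())
im=np.load('scene0.npz')['im'][150:280,110:280]
im2=np.load('top0.npz')['im'][140:270,180:450]
cv2.imwrite('pics/crop.png',np.vstack([cv2.resize(im,(400,300))[:,:,::-1],cv2.resize(im2,(400,200))[:,:,::-1]]))
E
```

```text
scene plate 2781 0.011335812418269642 ((537.7926635742188, 113.4286880493164), (122.7138442993164, 293.7716369628906), 13.01787281036377)
red 114 [0.534 0.224 0.14 ] [0.513 0.213 0.109] [0.549 0.241 0.157]
posttop 301 [0.54  0.13  0.161] ((531.0861206054688, 171.16812133789062), (44.56777572631836, 125.07540130615234), 5.094467639923096)
big stock 477 0.03130524783151367 ((586.4550170898438, -294.01177978515625), (27.840164184570312, 129.9366912841797), 21.76328468322754) high [ 0.566 -0.246  0.099] 279 0.14042731385593954
small stock 104 0.025747786493634628 ((473.1358642578125, -200.9840545654297), (18.022441864013672, 99.85759735107422), 46.17347717285156) high [ 0.445 -0.175  0.08 ] 107 0.10739106307861601
top plate 3366 0.011639213045698593 ((535.657470703125, 116.3018569946289), (121.42931365966797, 293.1905212402344), 13.002958297729492)
red 187 [0.522 0.226 0.138] [ 0.5  -0.04  0.07] [0.724 0.242 0.158]
posttop 305 [0.53  0.133 0.162] ((526.9552612304688, 164.76051330566406), (42.900169372558594, 107.07048797607422), 8.279396057128906)
big stock 388 0.03118732169483651 ((584.8260498046875, -292.2895202636719), (24.986106872558594, 131.79476928710938), 23.674043655395508) high [ 0.562 -0.243  0.106] 86 0.14479910802207008
small stock 107 0.025704557480479062 ((486.3043518066406, -212.27862548828125), (28.79473114013672, 136.7258758544922), 53.340553283691406) high [ 0.44  -0.171  0.098] 16 0.10941257435957397
```

View pics/crop.png

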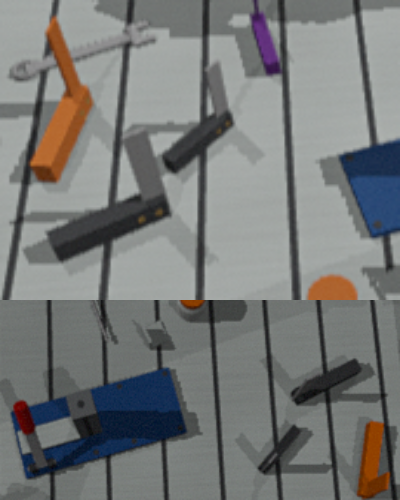

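The crop confirms it: the large dark square (top view 400,195) has a 130 mm stock, and the small look-alike about 100 mm. The orange and purple ones are ruled out. Plate yaw is 13°, corner ≈ (0.537, 0.1125), and strap angle ≈ 1.0 rad. I'll move to the strap first.

Emit:
{"method": "jog_arm", "body": {
  "motion": [
    [-325, -150, 71, 51],
    [-325, -150, 71, 51],
    [-325, -150, 71, 51],
    [-325, -150, 71, 51],
    [-325, -150, 71, 51],
    [-325, -150, 71, 51],
    [-325, -150, 71, 51],
    [-325, -150, 71, 51],
    [-325, -150, 71, 51],
    [-325, -150, 71, 51]
  ],
  "grip": 0
}}

```text
time_s: 1.73
tcp_pos: [0.4705, 0.2111, 0.1587]
orientation: [1.966, 2.45, -0.003]
force: [1.0, 0.2, -0.6]
opening: -0.0
finger_force: 0.0
```

Emit:
{"method": "jog_arm", "body": {
  "motion": [
    [0, 10, 18, 0],
    [0, 17, 27, 0],
    [0, 32, 35, 0],
    [0, 45, 42, 0],
    [0, 57, 53, 0],
    [0, 67, 65, 0],
    [0, 74, 76, 0],
    [0, 79, 88, 0],
    [0, 83, 101, 0],
    [0, 85, 112, 0]
  ]
}}

```text
time_s: 2.57
tcp_pos: [0.5512, 0.2342, 0.0468]
orientation: [-1.96, -2.455, 0.001]
force: [-0.4, 1.4, -0.2]
opening: 0.0001
finger_force: 0.4
```

```bash
python3 - <<'E'
from h import *
im,d,K,W=snap('scene')
cv2.imwrite('pics/s1.png',cv2.resize(im[130:270,240:420],(720,560))[:,:,::-1])
s=monitor.get_state();print(s['tcp_pos'],s['force'])
E
```

```text
[0.55125731 0.23420138 0.04584367] [0.15030989 0.76645471 5.98989926]
```

View pics/s1.png

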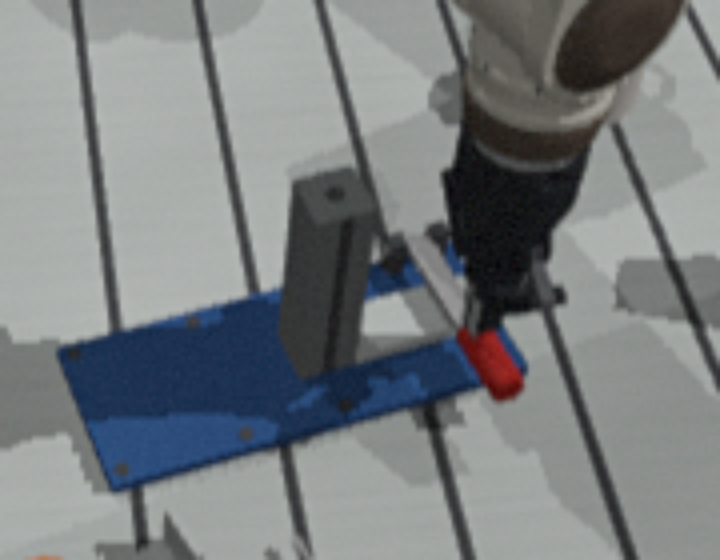

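The strap now lies level across the foot, its red handle at (490,365) in the crop. I'll press a bit more, then lift and head for the square.

Emit:
{"method": "jog_arm", "body": {
  "motion": [
    [0, 0, 2, 0],
    [0, 0, 3, 0],
    [0, 0, 3, 0],
    [0, 0, -35, 0],
    [0, 0, -75, 0],
    [0, 0, -115, 0],
    [0, 0, -155, 0],
    [0, 0, -170, 0],
    [-40, -5, -170, 0],
    [-80, -10, -170, 0]
  ]
}}

```text
time_s: 3.45
tcp_pos: [0.5592, 0.1545, 0.2193]
orientation: [1.955, 2.458, 0.003]
force: [0.5, -1.3, -0.3]
opening: 0.0003
finger_force: 0.0
```

Emit:
{"method": "jog_arm", "body": {
  "motion": [
    [-415, -65, 0, -10],
    [-415, -65, 0, -10],
    [-415, -65, 0, -10],
    [-415, -65, 0, -10],
    [-415, -65, 0, -10],
    [-415, -65, 0, -10],
    [-415, -65, 0, -10],
    [-415, -65, 0, -10],
    [-415, -65, 0, -10],
    [-415, -65, 0, -10]
  ],
  "grip": 1
}}

```text
time_s: 4.28
tcp_pos: [0.5865, -0.2611, 0.2179]
orientation: [-1.739, -2.616, 0.0]
force: [0.7, -0.2, -0.1]
opening: 0.0854
finger_force: 0.0
```

Emit:
{"method": "jog_arm", "body": {
  "motion": [
    [0, 0, 0, 0],
    [0, 0, 0, 0]
  ]
}}

```text
time_s: 4.45
tcp_pos: [0.5864, -0.2612, 0.2169]
orientation: [-1.743, -2.612, 0.0]
force: [-1.0, 0.7, -0.1]
opening: 0.0854
finger_force: 0.0
```

```bash
python3 - <<'E'
from h import *
s=monitor.get_state();print(s['tcp_pos'],s['orientation'],s['force'])
def fit(P,d,im):
    X,Y,Z=P[...,0],P[...,1],P[...,2]
    k=(X>.54)&(X<.68)&(Y>-.39)&(Y<-.2)&(d>0)
    t=k&(Z>.025)&(Z<.04)
    print('stock',t.sum(),np.median(Z[t]) if t.sum() else '',cv2.minAreaRect(P[t][:,:2].astype(np.float32)*1000) if t.sum()>5 else '')
    h=k&(Z>.06)&(Z<.15)
    if h.sum()>5: print('blade',h.sum(),P[h].mean(0),cv2.minAreaRect(P[h][:,:2].astype(np.float32)*1000))
im,d,K,W=snap('wrist','w1.png'); P=cloud(d,K,W); fit(P,d,im); np.savez('w1.npz',im=im,d=d,P=P)
for t in models.tip_of('wrist','square_grip')[:2]+models.tip_of('wrist','square')[:2]: x,y=map(int,t['xy']);print(t,P[min(y,419),min(x,559)])
im,d,K,W=snap('scene'); P=cloud(d,K,W)
hsv=cv2.cvtColor(im,cv2.COLOR_RGB2HSV)
r=((hsv[...,0]<8)|(hsv[...,0]>172))&(hsv[...,1]>150)&(abs(P[...,0]-.53)<.08)&(abs(P[...,1]-.23)<.05)&(P[...,2]>.015)
print('red',r.sum(),P[r].mean(0).round(3),P[r].max(0).round(3))
E
```

```text
[ 0.58639534 -0.26124376  0.21686861] [-1.74252264e+00 -2.61170199e+00  4.87684536e-04] [-1.04119085  0.68172745 -0.0952027 ]
stock 2612 0.032657601936821934 ((586.8255615234375, -293.5135498046875), (24.06088638305664, 129.7816162109375), 23.676244735717773)
blade 552 [ 0.56575235 -0.24354468  0.12198348] ((566.0001831054688, -245.90390014648438), (4.137908935546875, 26.44552993774414), 23.502182006835938)
{'xy': [195.1, 97.8], 'conf': 0.88} [ 0.4902947  -0.21661309  0.02489778]
{'xy': [133.1, 237.4], 'conf': 0.87} [ 0.47860881 -0.36246629  0.03298205]
{'xy': [265.2, 144.2], 'conf': 0.96} [ 5.63835801e-01 -2.33747783e-01  1.27168029e-04]
{'xy': [162.7, 19.9], 'conf': 0.85} [ 0.44372814 -0.16767494  0.02379469]
red 163 [0.577 0.236 0.042] [0.601 0.252 0.049]
```

View pics/w1.png

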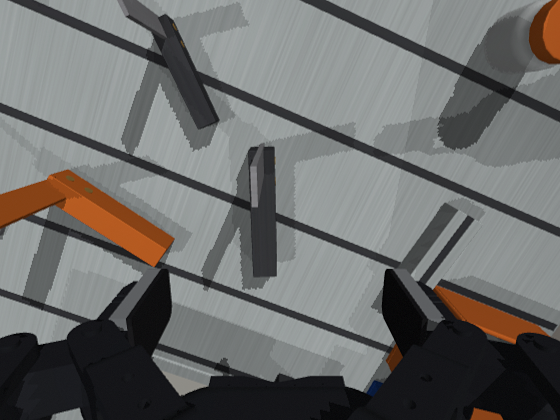

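The target stock runs from (263,150) to (263,275), with the blade in line at (256,180); the small look-alike is at (185,70). The strap handle is confirmed down. I'll descend onto the grip point.

Emit:
{"method": "jog_arm", "body": {
  "motion": [
    [-40, -8, 10, -1],
    [-60, -12, 35, -1],
    [-60, -12, 75, -1],
    [-60, -12, 115, -1],
    [-60, -12, 150, -1],
    [-60, -12, 175, -1],
    [-60, -12, 193, -1],
    [-60, -12, 203, -1],
    [-60, -12, 208, -1],
    [-60, -12, 208, -1]
  ]
}}

```text
time_s: 5.48
tcp_pos: [0.5994, -0.3183, 0.0101]
orientation: [-1.715, -2.632, -0.0]
force: [0.5, 1.0, 1.2]
opening: 0.0854
finger_force: 0.0
```

Emit:
{"method": "jog_arm", "body": {
  "motion": [
    [0, 0, 0, 0],
    [0, 0, 0, 0],
    [0, 0, 0, 0],
    [0, 0, 0, 0],
    [0, 0, 0, 0],
    [0, 0, 0, 0],
    [0, 0, 0, 0],
    [0, 0, 0, 0],
    [0, 0, 0, 0],
    [0, 0, 0, 0]
  ],
  "grip": 0
}}

```text
time_s: 6.32
tcp_pos: [0.5996, -0.3196, 0.0112]
orientation: [1.716, 2.63, -0.0]
force: [-0.5, -0.8, 4.9]
opening: 0.0226
finger_force: 60.5
```

```bash
python3 - <<'E'
from h import *
s=monitor.get_state();print(s['time_s'],s['tcp_pos'],R.from_rotvec(s['orientation']).as_matrix()[:,:2].T,s['force'],s['opening'])
im,d,K,W=snap('wrist','w2.png'); P=cloud(d,K,W)
np.savez('w2.npz',d=d,K=K)
E
```

```text
6.3167 [ 0.59958104 -0.31958296  0.01123899] [[-4.02916855e-01  9.15235766e-01 -1.22508888e-03]
 [ 9.15235884e-01  4.02917843e-01  6.98930478e-04]] [-0.5192976  -0.78958611  4.93218647] 0.022639975882883235
```

View pics/w2.png

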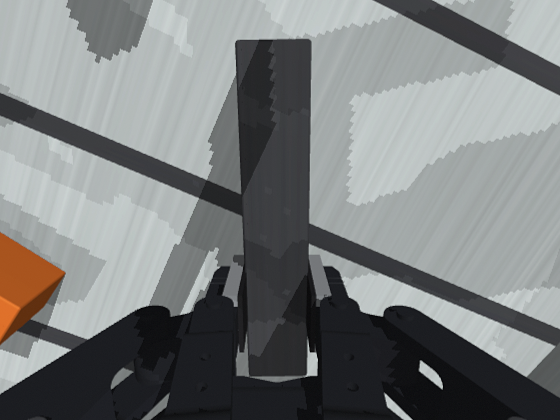

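```bash
python3 - <<'E'
from h import *
s=monitor.get_state(); z=np.load('w2.npz'); d,K=z['d'],z['K']
H=np.array(camera_model('wrist')['hand_eye']); print(H.round(3)); print(K)
T=np.eye(4);T[:3,:3]=R.from_rotvec(s['orientation']).as_matrix();T[:3,3]=s['tcp_pos']
P=cloud(d,K,T@H)
for v in (45,100,200,300,370): print(v,P[v,275].round(3),d[v,275], P[v,245].round(3))
im,dd,K2,W=snap('scene'); Q=cloud(dd,K2,W)
k=(Q[...,0]>.5)&(Q[...,0]<.62)&(Q[...,1]>-.3)&(Q[...,1]<-.2)&(Q[...,2]>.05)&(dd>0)
print(k.sum(),Q[k].mean(0),Q[k].max(0),Q[k].min(0))
cv2.imwrite('pics/s2.png',cv2.resize(im[150:280,90:270],(720,520))[:,:,::-1])
E
```

```text
[[ 0.    -0.96  -0.281  0.072]
 [ 1.     0.    -0.     0.001]
 [ 0.    -0.281  0.96  -0.143]
 [ 0.     0.     0.     1.   ]]
[[358.58061312   0.         276.3435381 ]
 [  0.         358.58061312 209.128664  ]
 [  0.           0.           1.        ]]
45 [ 0.564 -0.237  0.032] 0.112115405 [ 0.556 -0.241  0.032]
100 [ 0.571 -0.252  0.033] 0.11568679 [ 0.562 -0.256  0.032]
200 [ 0.584 -0.283  0.033] 0.12501311 [ 0.575 -0.288  0.032]
300 [ 0.6   -0.32   0.032] 0.1373077 [ 0.589 -0.32   0.039]
370 [ 0.613 -0.349  0.033] 0.1458728 [ 0.61 -0.38  0.  ]
5308 [ 0.56652426 -0.25866307  0.41381663] [ 0.61999991 -0.20509412  0.51848038] [ 0.50000009 -0.29999367  0.05068051]
```

View pics/s2.png

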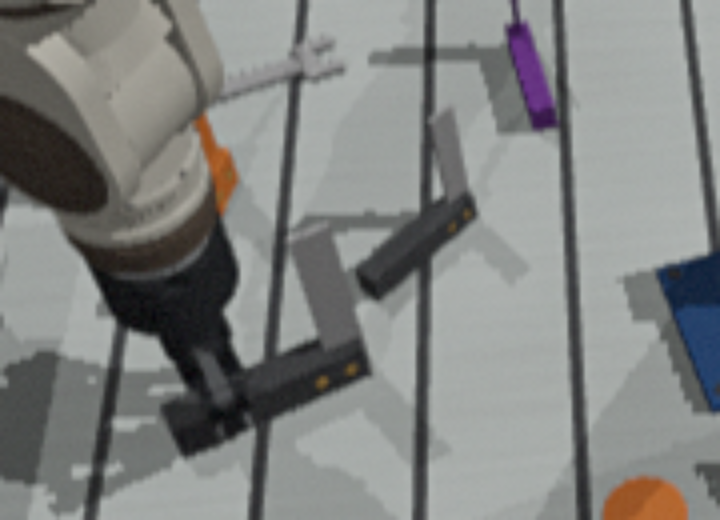

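The crop shows the square held at its stock end (about 210,410), standing upright with its blade at (330,290). I'll lift and carry it to a point short of the post.

Emit:
{"method": "jog_arm", "body": {
  "motion": [
    [0, 0, -20, 0],
    [0, 0, -50, 0],
    [0, 0, -75, 0],
    [35, 10, -80, 2],
    [70, 20, -80, 4],
    [105, 33, -80, 6],
    [140, 44, -80, 8],
    [175, 55, -80, 10],
    [210, 66, -80, 11],
    [230, 72, -80, 11]
  ]
}}

```text
time_s: 7.25
tcp_pos: [0.5713, -0.0765, 0.0896]
orientation: [-1.959, -2.454, 0.0]
force: [1.0, -0.9, -3.9]
opening: 0.0229
finger_force: 59.4
```

Emit:
{"method": "jog_arm", "body": {
  "motion": [
    [20, 5, 0, 0],
    [45, 9, 0, 0],
    [65, 9, 5, 0],
    [68, 9, 20, 0],
    [68, 9, 28, 0],
    [68, 9, 28, 0],
    [68, 9, 28, 0],
    [68, 9, 28, 0]
  ]
}}

```text
time_s: 7.92
tcp_pos: [0.5663, -0.0121, 0.0626]
orientation: [1.962, 2.454, -0.0]
force: [-0.2, -0.3, -3.0]
opening: 0.0224
finger_force: 59.3
```

```bash
cat > m.py <<'E'
from h import *
s=monitor.get_state();M=R.from_rotvec(s['orientation']).as_matrix();p=s['tcp_pos']
c=np.array([.5373,.1125,.012]);a=np.radians(13);px=np.array([np.cos(a),np.sin(a),0]);py=np.array([-np.sin(a),np.cos(a),0])
print(s['time_s'],p.round(4),'yaw',np.degrees(np.arctan2(M[1,1],M[0,1])).round(2),'zax',M[:,2].round(4),'F',s['force'].round(1),s['opening'],s['finger_force'])
print('plate coords tcp mm',((p-c)@px*1e3).round(1),((p-c)@py*1e3).round(1),((p[2]-.012)*1e3).round(1))
def fit(cam):
    im,d,K,W=snap(cam);P=cloud(d,K,W);L=np.stack([(P-c)@px,(P-c)@py,P[...,2]-.012],-1)*1e3
    np.savez('f_'+cam+'.npz',im=im,L=L)
    return im,L,d
E
python3 - <<'E'
from m import *
im,L,d=fit('scene')
X,Y,Z=L[...,0],L[...,1],L[...,2]
k=(d>0)&(abs(X)<35)&(Y>-70)&(Y<45)&(Z>25)&(Z<190)
for lo in range(0,190,15):
    q=k&(Z>lo)&(Z<=lo+15)&(Y<-8); w=k&(Z>lo)&(Z<=lo+15)&(Y>=-8)
    print(lo,q.sum(),L[q].min(0).round(1) if q.any() else '',L[q].max(0).round(1) if q.any() else '','post',w.sum(),L[w].min(0).round(1) if w.any() else '',L[w].max(0).round(1) if w.any() else '')
cv2.imwrite('pics/s3.png',cv2.resize(im[100:260,220:380],(600,600))[:,:,::-1])
E
```

```text
7.9167 [ 0.5663 -0.0121  0.0626] yaw 12.72 zax [ 1.e-04 -1.e-04 -1.e+00] F [-0.2 -0.3 -3. ] 0.022394379124317597 59.2968624830246
plate coords tcp mm 0.3 -127.9 50.6
0 0   post 0  
15 0   post 30 [-16.9  -1.6  25. ] [21.5 38.2 29.9]
30 12 [  9.9 -68.7  40.4] [ 12.9 -37.6  44.9] post 78 [-20.3  -2.4  30.8] [22.2 38.4 45. ]
45 49 [  9.6 -68.8  45.4] [ 14.4 -38.3  59.6] post 74 [-20.   -1.7  45.4] [21.9 38.8 59.9]
60 101 [-13.2 -69.8  60.4] [ 14.8 -34.9  74.8] post 72 [-16.4  -1.3  60.1] [21.2 38.4 74.8]
75 35 [ -1.3 -60.9  75.6] [  3.8 -35.3  88.6] post 87 [-20.8  -2.2  75.1] [22.4 38.6 90. ]
90 45 [ -2.2 -61.3  90. ] [  4.2 -33.8 104.9] post 90 [-16.   -1.8  90. ] [ 21.7  40.  104.6]
105 41 [ -2.3 -60.9 105.3] [  4.4 -34.4 119.8] post 86 [-19.5  -1.5 105.1] [ 22.9  37.6 120. ]
120 42 [ -2.3 -60.2 120.1] [  4.2 -35.1 134.7] post 91 [-21.   -1.8 120. ] [ 22.   38.6 134.9]
135 43 [ -0.9 -60.1 135.1] [  4.2 -34.9 149.3] post 201 [-21.3  -2.2 135.1] [ 22.2  40.1 150. ]
150 51 [ -1.2 -60.7 150.4] [  4.2 -34.2 164.7] post 85 [-19.   -1.8 150. ] [ 22.7  38.6 153.7]
165 51 [ -1.9 -60.8 165. ] [  4.1 -34.7 179.7] post 0  
180 4 [  0.2 -59.6 180.1] [  4.8 -43.1 180.8] post 0
```

View pics/s3.png

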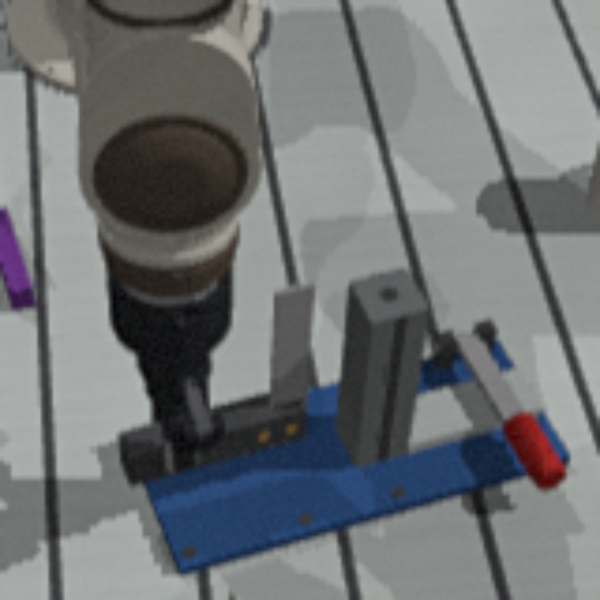

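The crop shows the blade upright at (295,345), aligned with the post's face middle; the gap is about 33 mm and the bottom sits about 39 mm above the plate. The strap is down. I'll lower and approach.

Emit:
{"method": "jog_arm", "body": {
  "motion": [
    [0, 0, 15, 0],
    [0, 0, 28, 0],
    [8, 0, 35, 0],
    [16, 0, 36, 0],
    [24, 0, 37, 0],
    [24, 0, 37, 0],
    [24, 0, 37, 0]
  ]
}}

```text
time_s: 8.55
tcp_pos: [0.5611, 0.0128, 0.026]
orientation: [1.959, 2.455, 0.001]
force: [0.4, -0.6, -3.6]
opening: 0.0227
finger_force: 59.3
```

```bash
python3 - <<'E'
from m import *
im,L,d=fit('scene')
X,Y,Z=L[...,0],L[...,1],L[...,2]
b=(d>0)&(abs(X)<7)&(Y>-50)&(Y<-3.5)&(Z>50)&(Z<140)
print('edge y',np.percentile(Y[b],[95,99]),'x',np.median(X[b]),'top',Z[(abs(X)<7)&(Y>-45)&(Y<-15)&(d>0)&(Z<170)].max())
p=(d>0)&(abs(X)<25)&(Y>-4)&(Y<3)&(Z>40)&(Z<140); print('post',np.percentile(Y[p],[2,20,50]))
E
```

```text
8.55 [0.5611 0.0128 0.026 ] yaw 12.85 zax [ 9.e-04 -1.e-04 -1.e+00] F [ 0.4 -0.6 -3.6] 0.022675328947811466 59.34631526470184
plate coords tcp mm 0.7 -102.5 14.0
edge y [-10.37172544  -9.26893979] x 2.1209034970319607 top 143.16589386275803
post [-1.86326361 -1.18599637 -0.62668353]
```

Emit:
{"method": "jog_arm", "body": {
  "motion": [
    [0, 0, 1, 0],
    [0, 0, 2, 0],
    [0, 0, 3, 0],
    [0, 0, 3, 0]
  ]
}}

```text
time_s: 8.93
tcp_pos: [0.5612, 0.0118, 0.0232]
orientation: [1.961, 2.454, 0.001]
force: [-2.4, 0.6, 3.7]
opening: 0.0229
finger_force: 60.3
```

Emit:
{"method": "jog_arm", "body": {
  "motion": [
    [2, 0, 1, 0],
    [4, 0, 1, 0],
    [6, 0, 1, 0],
    [7, 0, 1, 0],
    [7, 0, 1, 0]
  ]
}}

```text
time_s: 9.35
tcp_pos: [0.5609, 0.0179, 0.0232]
orientation: [1.959, 2.451, 0.002]
force: [0.9, -5.2, 8.1]
opening: 0.0227
finger_force: 60.9
```

Emit:
{"method": "jog_arm", "body": {
  "motion": [
    [1, 0, 0, 0],
    [2, 0, 0, 0],
    [3, 0, 0, 0],
    [3, 0, 0, 0],
    [3, 0, 0, 0]
  ]
}}

```text
time_s: 9.77
tcp_pos: [0.5603, 0.0207, 0.0232]
orientation: [1.959, 2.45, 0.002]
force: [1.4, -5.6, 7.2]
opening: 0.0227
finger_force: 60.9
```

Emit:
{"method": "jog_arm", "body": {
  "motion": [
    [1, 0, 0, 0],
    [2, 0, 0, 0],
    [2, 0, 0, 0],
    [2, 0, 0, 0]
  ]
}}

```text
time_s: 10.1
tcp_pos: [0.5602, 0.0212, 0.0232]
orientation: [1.959, 2.448, -0.001]
force: [2.9, -14.6, 7.2]
opening: 0.0229
finger_force: 60.9
```

```bash
python3 - <<'E'
from m import *
im,L,d=fit('scene')
X,Y,Z=L[...,0],L[...,1],L[...,2]
for lo in (50,80,110):
  b=(d>0)&(abs(X-1)<6)&(Y>-35)&(Y<-0)&(Z>lo)&(Z<lo+30); print(lo,b.sum(),np.percentile(Y[b],[2,98]),np.median(X[b]))
cv2.imwrite('pics/s4.png',cv2.resize(im[120:260,230:370],(600,600))[:,:,::-1])
E
```

```text
10.1 [0.5602 0.0212 0.0232] yaw 12.65 zax [ 0.0048 -0.0045 -1.    ] F [  2.9 -14.6   7.2] 0.02287921225703223 60.852130651474
plate coords tcp mm 1.8 -94.1 11.2
50 81 [-27.05059108  -0.67772682] 3.4743231578042804
80 85 [-26.82778808  -0.64474001] 3.1508282461267902
110 93 [-26.5765327   -0.89386711] 2.8807623198604744
```

View pics/s4.png

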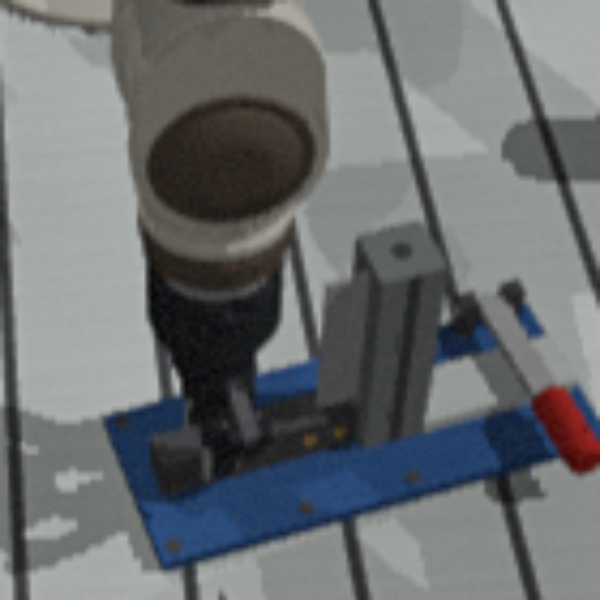

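The crop shows the blade flush against the post's face at (350,360), the stock flat on the plate and the strap down. Force rose to 14.6 N on contact with the post. I'll hold briefly, then hand in.

Emit:
{"method": "jog_arm", "body": {
  "motion": [
    [0, 0, 0, 0],
    [0, 0, 0, 0],
    [0, 0, 0, 0],
    [0, 0, 0, 0],
    [0, 0, 0, 0],
    [0, 0, 0, 0]
  ]
}}

```text
time_s: 10.65
tcp_pos: [0.5602, 0.0212, 0.0232]
orientation: [1.959, 2.448, -0.001]
force: [3.2, -14.4, 6.8]
opening: 0.0227
finger_force: 60.8
```

```bash
python3 - <<'E'
from m import *
F=s['force']
if F@py<-9 and F[2]>3: print(job.sign_off())
E
```

```text
10.65 [0.5602 0.0212 0.0232] yaw 12.65 zax [ 0.0049 -0.0044 -1.    ] F [  3.2 -14.4   6.8] 0.022678650920984193 60.846558809280396
plate coords tcp mm 1.8 -94.1 11.2
the job is handed in; nothing more can be done
None
```

The job is handed in at 10.7 s, no verdict returned: the strap is fully down, and the larger dark square is held in the corner with about 14 N of total push toward the post and 7 N net upward at the wrist.

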